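Third hand at the stitching-clamp jig

TASK

One wooden jaw of the stitching clamp is already screwed to the jig; pick up the loose jaw of the same shape and stand it upright on the jig's board at the vacant side, its foot centred and flush on the spring-backed plate there. Push the plate about half-way in (10 mm, about 10 N), never all the way to its stop, so that I can drive the screws. Finish while still holding it pressed there with that steady force, do not let go, and leave everything else on the bench where it is.

Things in the scene. Friction and masses are not known exactly. Their poses are not given: they have to be found in the camera images.
- jaw_mid (a point): The loose stitching-clamp jaw: light wood, an upside-down T standing upright on the bench. Foot 80 (its x) x 30 (its y) x 40 high, and on the middle of the foot a tongue 40 (x) x 30 (y) x 45 high; 85 mm high in all, about 0.11 kg. The point is its centre, 42.5 above its underside; z is up. Both broad (+-y) faces are alike and flat from foot to tongue; either may go to the plate.
- fitted_mid (a point): Centre (42.5 above its underside) of the jaw already screwed to the jig, same shape and size as the loose one but with steel screw heads; it cannot move. It stands at one of the jig's two seats; the other seat is vacant.
- jig: The jig, fixed to the bench: plywood board 150 (its x) x 250 (its y) x 12 thick with a dark wooden riser 90 (x) x 50 (y) in the middle, whose top is 46 above the bench. Origin: centre of the board's underside, on the bench. Towards its +y side and its -y side the riser carries one spring-backed aluminium plate each, 80 (x) x 30 high x 6 thick, spanning 14 to 44 above the bench.
- seat_L (a point): Seat on the jig's +y side: the middle of the foot line of that plate's outer face with the spring relaxed (51 from the jig's centre along its y), at the height of the board's upper surface. Fixed to the board, axes as the jig's. A jaw just touching the relaxed plate has its centre 15 outward (+y) and 42.5 above this point. A jaw here is pressed towards the jig's -y.
- seat_R (a point): Seat on the jig's -y side, likewise (51 from the jig's centre along -y). A jaw just touching has its centre 15 outward (-y) and 42.5 above it. A jaw here is pressed towards the jig's +y.
- plate_L (a joint): How far the +y plate is pushed in towards the riser, in m: 0 relaxed, 0.020 at its stop. Its spring gives 1 N per mm, so 0.010 is about 10 N.
- plate_R (a joint): The same for the -y plate, also positive when pushed in.
- plate_L_face (a point): Centre of the +y plate's outer face, 29 above the bench; moves with the plate.
- plate_R_face (a point): Centre of the -y plate's outer face, 29 above the bench; moves with the plate.
- offcut: Bystander: plain rectangular wooden offcut, 85 x 45 x 30 (mm). Leave it alone.
- stain_jar: Bystander: closed dark glass jar, 90 across, 120 high (mm). Leave it alone.
- screwdriver: Bystander: screwdriver lying on the bench, about 200 long (mm). Leave it alone.
- mallet: Bystander: hammer lying on the bench. Leave it alone.
- brush: Bystander: brush lying on the bench. Leave it alone.
- spool: Bystander: wooden thread spool, 44 across, 40 high (mm). Leave it alone.
- tin: Bystander: open steel tin, 70 across, 50 high (mm). Leave it alone.

How it is judged:
On the way:
1. the loose jaw is picked up off the bench in the gripper (height (world z) of jaw_mid above 0.054 m and contact force between jaw and the fingers above 1 N), for 0.1 s.
At the end, for the whole second after the job is handed in: The loose jaw is at the seat without the fitted jaw, centred on the plate within 15 mm, its foot on the board (height within -4 to +6 mm), upright and square to the plate within 0.12 rad, at rest, pressing the plate with 6 to 14 N, the fingers still pushing or gripping it with more than 2 N (((horizontal distance between fitted_mid and seat_R below 0.05 m and x of jaw_mid in the frame of seat_L between -0.015 and 0.015 m and z of jaw_mid in the frame of seat_L between 0.0385 and 0.0485 m and contact force between jaw and plate_L between 6 and 14 N) or (horizontal distance between fitted_mid and seat_L below 0.05 m and x of jaw_mid in the frame of seat_R between -0.015 and 0.015 m and z of jaw_mid in the frame of seat_R between 0.0385 and 0.0485 m and contact force between jaw and plate_R between 6 and 14 N)) and angle between jaw_mid's own z axis and vertical below 0.12 rad and angle between the y axis of jaw_mid and the y axis of jig, either way round below 0.12 rad and contact force between jaw and the fingers above 2 N and linear speed of jaw below 0.02 m/s); the arm keeps its last pose, push and grip.
It fails at once if a plate is pressed with more than 19 N (all the way to its stop) (contact force between jaw and plate_L above 19 N or contact force between jaw and plate_R above 19 N or value of joint any of plate_L, plate_R above 0.019 m).
It fails at once if a bystander is moved more than 30 mm (distance of any of offcut, stain_jar, screwdriver, mallet, brush, spool, tin from where it was at the start of the episode above 0.03 m).
It also fails if it takes over 45 s, if anything falls off the work surface, if the arm or the gripper's body presses on something with over 40 N, if the wrist force passes 120 N, or if a joint passes its speed limit or range.

ROBOT

A 6-joint arm with a two-finger parallel gripper is mounted at the origin on the work surface. World frame = base frame: x ahead of the robot, y to its left, z up, the work surface at z = 0. Lengths are in m, angles in rad, forces in N, time in s.
With the tool pointing down it reaches from about 0.375 to 0.9 m from the base axis. Payload 3.1 kg.
Tool frame: the origin (TCP) lies midway between the tips of the shut fingers; the grasp point (between the pads) lies 19 mm behind it; x points along the fingers, z is the direction in which the jaws open and shut, and the axes are right-handed (so a half turn about x gives the same grasp; the last joint's range is limited). The gripper opens to 87 mm and grips with 3 to 60 N. Pads are 19 mm wide; open, the fingers measure 117 mm over their backs; the gripper's body (75 mm by 190 mm) begins 51 mm behind the grasp point.
Start: joints at [-1.502, 0.527, 1.433, -0, 1.181, -0.178], TCP at [0.153, -0.606, 0.199] pointing down, gripper open.
Joint ranges: [-3.08, 3.08], [-0.75, 2.2], [0.22, 2.44], [-1.43, 4.57], [0, 2.65], [-2.85, 2.85]. Speed limits (rad/s): [2.79, 2.79, 3.14, 3.14, 3.14, 3.14].

INTERFACE

Orientations are given as a unit quaternion [x, y, z, w].
In Python, from rig import readout, imaging, robot gives the robot as it stands. The module is installed in compiled form; this text tells all that it offers.
- The arm moves only by the tool play_rows, never from a script. Its argument "rows" is text: rows parted by semicolons, each of 7 numbers parted by spaces: the turn, a rotation vector about the tool's x, y, z in rad, then the shift along the tool's x, y, z in mm, then the closure, from 0 (fully open) to 1 (shut). In form: ax ay az tx ty tz gripper; .... A call has 1 to 8 rows; each row shifts and turns the commanded pose from where the row before left it, along the tool's axes as they then stand; what a row does not reach is not made up. A row lasts 1/12 s, in which the tool goes at most 41.7 mm and 7.16 degrees, less where a joint would pass 70% of its speed; a pose out of reach is approached as far as the arm can. A call with a gripper value outside its range is refused whole. The fingers move at their own pace and stop on an object; "squeeze" is the grip in N (left out, the last holds). Time passes only in rows, so rows that do not move let the fingers close. It gives the time, the measured TCP pose, the force and the opening at its end, in the units of the state.
- readout.get_obs(): the state, without advancing time (a new reading comes with each control period).
- imaging.camera(name): name is "scene" or "top"; returns the picture (400x640x3 uint8, blue, green, red); there is no depth.
- imaging.camera_info(name): a dict with "K" (3x3 intrinsics, pixels), "world_to_cam" (4x4, takes a point from world to camera coordinates). Camera axes: x right, y down, z forward; pixel columns grow to the right and rows downward; lengths in m; the calibration is good to about 2 mm. A picture is of the moment at which its call begins. camera_info takes no time and is no camera call.
- robot.hand_in(): hands the job in, once; it reports no verdict.
The state is a dict: "time": time; "q": joint angles; "joint_velocities": joint speeds; "joint_torque": joint torques, N m; "position": TCP position; "tool_rot": TCP orientation; "ft_force": force on the tool from outside, world axes, zero at the start; "moment": the same for the moment, N m; "grip_width": finger opening in m.
Only numpy, scipy, OpenCV 4.12 (cv2) and the standard library are available. Lean on these libraries where they do the work, as an engineer would, in place of code of your own. Each camera call takes 0.05 s, during which the arm holds its last target. There are 200 camera calls.

## Working session

There is one attempt and no reset: what is moved stays moved. The work goes in short steps, Python scripts to look and compute and a tool call to move; the robot and the scene stay as the last step left them, time stands still between calls to the robot, and variables do not carry over. Pictures are saved under pics/ and viewed, about 8 in all and at most 12, crops included, and the job is handed in when it is done.

Besides the shell and the picture viewer there is one more tool, called after "Emit:" in YAML: its name, and indented under it one key for each argument. play_rows: Moves the arm, as the interface text tells. Its arguments: {"type":"object","properties":{"rows":{"type":"string"},"squeeze":{"type":"number"}},"required":["rows"]}

```bash
mkdir -p pics; python3 - <<'E'
from rig import readout, imaging
import cv2
for n in ("scene","top"):
    cv2.imwrite(f"pics/{n}0.png", imaging.camera(n)); i=imaging.camera_info(n); print(n,i["K"],i["world_to_cam"])
print(readout.get_obs())
E
```

```text
scene [[440.60396119   0.         320.25588108]
 [  0.         440.60396119 196.01476661]
 [  0.           0.           1.        ]] [[ 0.23583269  0.97178603 -0.0038548  -0.13788102]
 [ 0.67733957 -0.16721834 -0.71641408 -0.31736055]
 [-0.69684578  0.16634285 -0.69766468  1.59448264]
 [ 0.          0.          0.          1.        ]]
top [[377.60563717   0.         316.34067214]
 [  0.         377.60563717 202.9448175 ]
 [  0.           0.           1.        ]] [[-0.01983751 -0.99977543 -0.0074543   0.00256418]
 [-0.99498021  0.02047272 -0.09795537  0.58900949]
 [ 0.09808598  0.00547369 -0.99516289  0.97758543]
 [ 0.          0.          0.          1.        ]]
{'time': 0.1, 'q': array([-1.50147192e+00,  5.28370833e-01,  1.43378809e+00,  9.87409750e-06,
        1.18140581e+00, -1.78525434e-01]), 'joint_velocities': array([-1.17543420e-03, -2.57159136e-03, -3.38924071e-03, -2.17582787e-03,
       -2.58040267e-04, -5.98573635e-05]), 'joint_torque': array([-3.55431657e-04, -4.40986562e+01, -1.77150124e+01,  6.35505212e-02,
        5.34171949e-02, -3.53212636e-05]), 'position': array([ 0.1532909 , -0.60517344,  0.19806657]), 'tool_rot': array([ 0.43488376,  0.55843144, -0.43384107,  0.55750549]), 'ft_force': array([-0.62220782, -0.36889882,  0.30849577]), 'moment': array([0.04504694, 0.03623848, 0.05342948]), 'grip_width': 0.08700334436539982}
```

View pics/scene0.png

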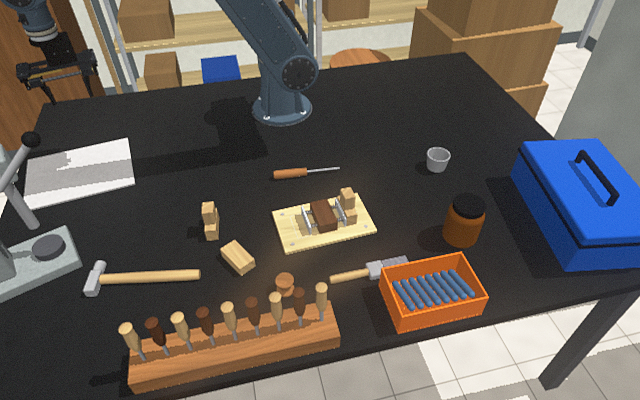

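View pics/top0.png

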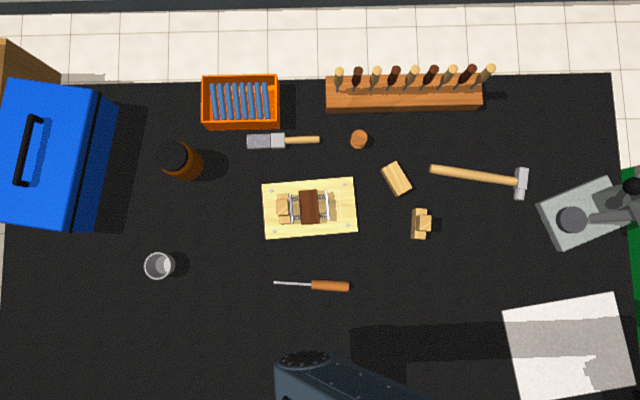

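Scene: the loose jaw is at about (210,222) and the jig at (323,220). Top: the jaw is at (422,223) and the jig at (309,207), with the fitted jaw apparently on its left (+y) side. I'll enlarge the top view.

```bash
python3 - <<'E'
import cv2
a=cv2.imread("pics/top0.png")[165:255,250:450]
cv2.imwrite("pics/c1.png",cv2.resize(a,None,fx=4,fy=4,interpolation=cv2.INTER_CUBIC))
E
```

```text
(no output)
```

View pics/c1.png

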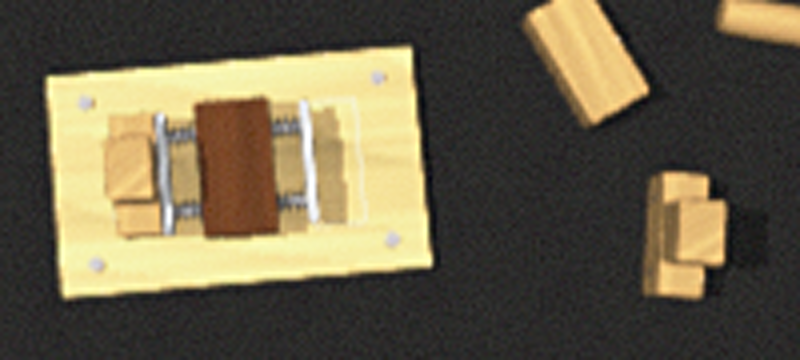

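```bash
cat > h.py <<'E'
import numpy as np
from scipy.optimize import least_squares
from rig import imaging
def proj(P,cam="top"):
    i=imaging.camera_info(cam); P=np.atleast_2d(P)
    c=P@i["world_to_cam"][:3,:3].T+i["world_to_cam"][:3,3]; p=c@i["K"].T
    return p[:,:2]/p[:,2:]
def body(s,L):
    x,y,t=s[:3]; c,n=np.cos(t),np.sin(t); L=np.array(L,float)
    return np.c_[x+c*L[:,0]-n*L[:,1], y+n*L[:,0]+c*L[:,1], L[:,2]]
def uncrop(uv,off,f): return (np.array(uv,float)+.5)/f-.5+off
def fit(L,px,s0,cam="top"):
    r=least_squares(lambda s:(proj(body(s,L),cam)-px).ravel(),s0); return r.x, np.abs(r.fun).max()
E
python3 - <<'E'
from h import *
o=(250,165)
# local x along world x approx, y along world y ; image up=+x, left=+y
bx,by=.075,.125
L=[(bx,by,.012),(bx,-by,.012),(-bx,-by,.012),(-bx,by,.012)]
jig=fit(L,uncrop([(46,77),(412,46),(433,266),(64,298)],o,4),[.6,0,0]); print("jig",jig)
f=[(.04,.015,.04),(.04,-.015,.04),(-.04,-.015,.04),(-.04,.015,.04)]
t=[(.02,.015,.085),(.02,-.015,.085),(-.02,-.015,.085),(-.02,.015,.085)]
jaw=fit(f+t,uncrop([(662,173),(709,175),(702,299),(658,297),(680,200),(727,198),(724,266),(677,262)],o,4),[.55,-.3,0]); print("jaw",jaw)
s=jig[0]
print("seat-R target jaw (10mm in)",body(s,[(0,-.056,.0545)]),"relaxed",body(s,[(0,-.066,.0545)]))
fit2=body(s,[(0,.066,.097)]);print("fitted pred top px(crop)",(proj(fit2)-o)*4+1.5)
P=proj(body(s,[(.04,-.051,.044),(-.04,-.051,.044)]));print("plate px crop",(P-o)*4+1.5)
from rig import readout; from scipy.spatial.transform import Rotation as R
ob=readout.get_obs(); print(R.from_quat(ob["tool_rot"]).as_matrix().round(3), ob["position"])
E
```

```text
jig (array([0.57897928, 0.01005008, 0.06655299]), np.float64(0.296199457383409))
jaw (array([ 0.52843211, -0.28035527, -0.08406156]), np.float64(0.9057781385080261))
seat-R target jaw (10mm in) [[ 0.58270349 -0.04582595  0.0545    ]] relaxed [[ 0.58336853 -0.05580381  0.0545    ]]
fitted pred top px(crop) [[129.25032058 168.34771666]]
plate px crop [[309.47402846  99.76316293]
 [320.37903823 220.7399455 ]]
[[-0.     0.969  0.245]
 [ 0.002  0.245 -0.969]
 [-1.     0.    -0.002]] [ 0.1532909  -0.60517344  0.19806657]
```

Emit:
play_rows:
  rows: "0.11 0 0 0 0 0 0;0.11 0 0 0 0 0 0;0.11 0 0 0 0 0 0;0 0 0 0 26 -27 0;0 0 0 0 26 -27 0;0 0 0 0 26 -27 0;0 0 0 0 26 -27 0;0 0 0 0 26 -27 0"
  squeeze: 50

```text
time: 0.77
position: [0.2948, -0.4804, 0.1985]
tool_rot: [0.52, 0.479, -0.52, 0.478]
ft_force: [0.6, -0.5, -0.2]
grip_width: 0.0871
```

Emit:
play_rows:
  rows: "0 0 0 0 26 -27 0;0 0 0 0 26 -27 0;0 0 0 0 26 -27 0;0 0 0 0 26 -27 0;0 0 0 0 26 -27 0;0 0 0 0 26 -27 0;0 0 0 0 26 -27 0;0 0 0 0 0 0 0"

```text
time: 1.43
position: [0.495, -0.3035, 0.1987]
tool_rot: [0.52, 0.481, -0.517, 0.48]
ft_force: [0.3, -0.6, -0.1]
grip_width: 0.0873
```

```bash
cat >> h.py <<'E'
def delta(target, z):
    """tool-axis shift (mm) and turn about tool x (rad) to reach world target with tool z along angle z"""
    from rig import readout; from scipy.spatial.transform import Rotation as R
    ob=readout.get_obs(); M=R.from_quat(ob["tool_rot"]).as_matrix()
    print("t",ob["time"],"pos",ob["position"].round(4),"F",ob["ft_force"].round(1),"w",round(ob["grip_width"],4))
    a=np.arctan2(M[1,2],M[0,2]); turn=-((z-a+np.pi)%(2*np.pi)-np.pi)
    print("tilt axis x",M[:,0].round(3),"turn",round(turn,4),"shift",(M.T@(np.array(target)-ob["position"])*1000).round(1))
E
python3 - <<'E'
from h import *; import cv2
delta((.5284,-.2804,.036),-.0841-np.pi/2)
s=imaging.camera("scene")
cv2.imwrite("pics/s1.png",cv2.resize(s[140:280,150:390],None,fx=3,fy=3,interpolation=cv2.INTER_CUBIC))
E
```

```text
t 1.4333 pos [ 0.495  -0.3035  0.1987] F [ 0.3 -0.6 -0.1] w 0.0873
tilt axis x [ 0.002  0.003 -1.   ] turn 0.008 shift [162.8  31.2 -25.1]
```

View pics/s1.png

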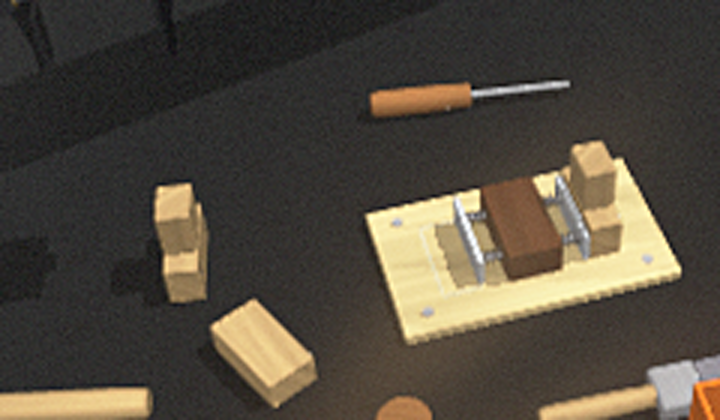

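The scene crop (3x) shows the loose jaw: tongue top about (155,190)-(197,215), foot bottom near edge (170,301)-(206,297). The +y seat is fitted and the -y seat is vacant. I'll cross-check my fit against it.

```bash
python3 - <<'E'
from h import *
s=(.5284,-.2804,-.0841)
f=lambda L:((proj(body(s,L),"scene")-(150,140))*3+1).round(0).tolist()
print("tongue top",f([(-.02,-.015,.085),(-.02,.015,.085),(.02,.015,.085),(.02,-.015,.085)]))
print("foot bottom near",f([(.04,-.015,0),(.04,.015,0)]),"foot top near",f([(.04,-.015,.04),(.04,.015,.04)]))
j=(.579,.01005,.0666)
print("board",((proj(body(j,[(.075,.125,.012),(.075,-.125,.012),(-.075,-.125,.012),(-.075,.125,.012)]),"scene")-(150,140))*3+1).round(0).tolist())
E
```

```text
tongue top [[157.0, 186.0], [193.0, 182.0], [192.0, 215.0], [155.0, 219.0]]
foot bottom near [[173.0, 303.0], [208.0, 299.0]] foot top near [[165.0, 273.0], [200.0, 269.0]]
board [[683.0, 269.0], [406.0, 337.0], [366.0, 214.0], [622.0, 157.0]]
```

Emit:
play_rows:
  rows: "0 0 0 20 16 -13 0;0 0 0 20 15 -12 0;0 0 0 20 0 0 0;0 0 0 20 0 0 0;0 0 0 0 0 0 0;0 0 0 0 0 0 0"

```text
time: 1.98
position: [0.5223, -0.2863, 0.1178]
tool_rot: [-0.52, -0.48, 0.521, -0.478]
ft_force: [0.5, 0.6, 0.2]
grip_width: 0.0872
```

```bash
python3 - <<'E'
from h import *
delta((.5284,-.2804,.036),-.0841-np.pi/2)
E
```

```text
t 1.9833 pos [ 0.5223 -0.2863  0.1178] F [0.5 0.6 0.2] w 0.0872
tilt axis x [-0.003  0.002 -1.   ] turn 0.0009 shift [81.8  5.8 -6.3]
```

Emit:
play_rows:
  rows: "0 0 0 22 6 -6 0;0 0 0 20 0 0 0;0 0 0 20 0 0 0;0 0 0 18 0 0 0;0 0 0 0 0 0 0;0 0 0 0 0 0 0"

```text
time: 2.48
position: [0.5302, -0.2816, 0.0396]
tool_rot: [-0.52, -0.479, 0.52, -0.479]
ft_force: [0.2, 0.2, 0.6]
grip_width: 0.0867
```

```bash
python3 - <<'E'
from h import *; import cv2
delta((.5284,-.2804,.036),-.0841-np.pi/2)
s=imaging.camera("scene")
cv2.imwrite("pics/s2.png",cv2.resize(s[140:260,150:290],None,fx=5,fy=5,interpolation=cv2.INTER_CUBIC))
E
```

```text
t 2.4833 pos [ 0.5302 -0.2816  0.0396] F [0.2 0.2 0.6] w 0.0867
tilt axis x [ 0. -0. -1.] turn 0.001 shift [ 3.6 -1.9 -1. ]
```

View pics/s2.png

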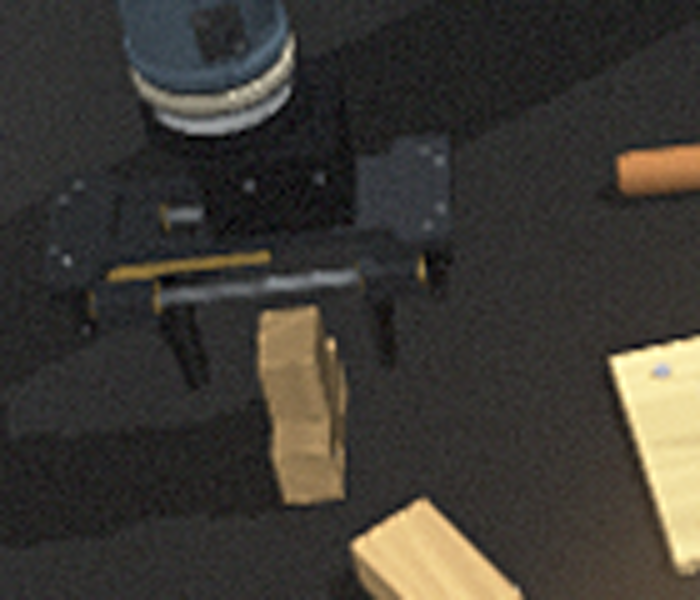

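The open fingers straddle the jaw: tips at (195,385) and (390,365), tongue between them at (290,340). Closing.

Emit:
play_rows:
  rows: "0 0 0 4 -2 -1 0;0 0 0 0 0 0 0.3;0 0 0 0 0 0 0.5;0 0 0 0 0 0 0.8;0 0 0 0 0 0 1;0 0 0 0 0 0 1;0 0 0 0 0 0 1;0 0 0 0 0 0 1"
  squeeze: 50

```text
time: 3.2
position: [0.5284, -0.2796, 0.035]
tool_rot: [-0.52, -0.479, 0.52, -0.479]
ft_force: [-0.5, -0.2, 0.2]
grip_width: 0.0482
```

Emit:
play_rows:
  rows: "0 0 0 0 0 0 1;0 0 0 0 0 0 1;0 0 0 -10 0 0 1;0 0 0 -20 0 0 1;0 0 0 -20 0 0 1;0 0 0 -20 0 0 1;0 0 0 0 0 0 1;0 0 0 0 0 0 1"

```text
time: 3.87
position: [0.5291, -0.2801, 0.1064]
tool_rot: [0.52, 0.478, -0.52, 0.48]
ft_force: [-0.7, 0.9, -0.5]
grip_width: 0.0297
```

```bash
python3 - <<'E'
from h import *; import cv2
delta((.5284,-.2804,.1),-.0841-np.pi/2)
s=imaging.camera("scene")
cv2.imwrite("pics/s3.png",cv2.resize(s[120:240,150:290],None,fx=5,fy=5,interpolation=cv2.INTER_CUBIC))
E
```

```text
t 3.8667 pos [ 0.5291 -0.2801  0.1064] F [-0.7  0.9 -0.5] w 0.0297
tilt axis x [ 0.002 -0.002 -1.   ] turn 0.0019 shift [ 6.4 -0.7  0.3]
```

View pics/s3.png

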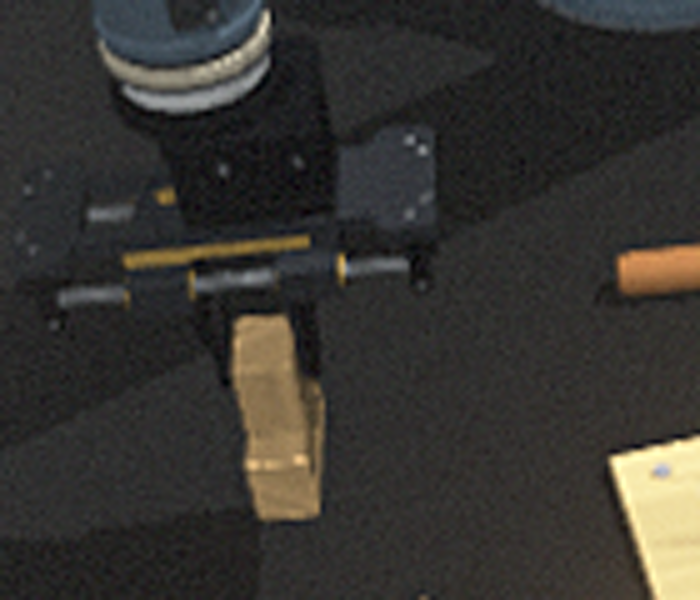

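The jaw is lifted. The fingers finished closing at about the time the lift began, so I'll estimate the jaw's height and x relative to the tool.

```bash
python3 - <<'E'
from h import *
px=uncrop([(262,521),(319,517),(246,462),(309,460),(235,376),(298,373)],(150,120),5)
L=np.array([(.04,-.015,0),(.04,.015,0),(.04,-.015,.04),(.04,.015,.04),(.02,-.015,.085),(.02,.015,.085)])
# unknown x, y, z of the jaw underside; yaw from tool
g=lambda s:(proj(body((s[0],s[1],-.0841),L+[0,0,s[2]]),"scene")-px).ravel()
r=least_squares(g,[.53,-.28,.07]);print(r.x,r.fun.round(1))
r=least_squares(lambda s:g([s[0],-.2801,s[1]]),[.53,.07]);print(r.x,r.fun.round(1))
E
```

```text
[ 0.49465031 -0.28588071  0.03155229] [ 0.3 -0.2  0.6 -0.7  0.5  1.1 -0.1  0.1 -0.4  0.2 -0.9 -0.5]
[0.53607985 0.07190989] [ 0.4  0.5  1.3 -0.1  0.5  1.2  0.5  0.2 -0.7 -0.6 -0.5 -1.4]
```

```bash
python3 - <<'E'
from h import *
j=(.579,.01005,.0666)
delta(body(j,[(0,-.085,.106)])[0],.0666-np.pi/2); print(body(j,[(0,-.085,.106)]))
a=.0666-np.pi/2; d=body(j,[(0,-.085,0)])[0]-[.5291,-.2801,0]; z=np.array([np.cos(a),np.sin(a)]); y=np.array([-z[1],z[0]])
print("after turn: ty",d[:2]@y*1000,"tz",d[:2]@z*1000)
E
```

```text
t 3.9167 pos [ 0.5282 -0.2794  0.1052] F [-0.5  0.  -2.3] w 0.0296
tilt axis x [ 0. -0. -1.] turn -0.1488 shift [  -0.8   39.4 -208.6]
[[ 0.58465682 -0.07476156  0.106     ]]
after turn: ty 69.0990813928949 tz -201.18586521814473
```

Emit:
play_rows:
  rows: "-0.075 0 0 0 0 0 1;-0.075 0 0 0 0 0 1;0 0 0 0 11 -33 1;0 0 0 0 11 -33 1;0 0 0 0 11 -33 1;0 0 0 0 11 -33 1;0 0 0 0 11 -33 1;0 0 0 0 11 -33 1"

```text
time: 4.58
position: [0.5797, -0.0756, 0.1033]
tool_rot: [0.482, 0.518, -0.483, 0.515]
ft_force: [-0.3, -0.7, -1.2]
grip_width: 0.0295
```

Emit:
play_rows:
  rows: "0 0 0 0 0 0 1;0 0 0 0 0 0 1;0 0 0 0 0 0 1"

```text
time: 4.83
position: [0.58, -0.0774, 0.1038]
tool_rot: [0.482, 0.518, -0.483, 0.516]
ft_force: [0.3, 0.1, -0.7]
grip_width: 0.0298
```

```bash
python3 - <<'E'
from h import *; import cv2
j=(.579,.01005,.0666)
delta(body(j,[(0,-.085,.106)])[0],.0666-np.pi/2)
s=imaging.camera("scene"); t=imaging.camera("top")
a=cv2.resize(s[140:260,240:400],None,fx=5,fy=5,interpolation=cv2.INTER_CUBIC)
cv2.imwrite("pics/s4.png",a); cv2.imwrite("pics/t4.png",cv2.resize(t[150:260,240:400],None,fx=4,fy=4,interpolation=cv2.INTER_CUBIC))
E
```

```text
t 4.8333 pos [ 0.58   -0.0774  0.1038] F [ 0.3  0.1 -0.7] w 0.0298
tilt axis x [-0.002  0.    -1.   ] turn 0.0021 shift [-2.2  4.8 -2.3]
```

View pics/s4.png

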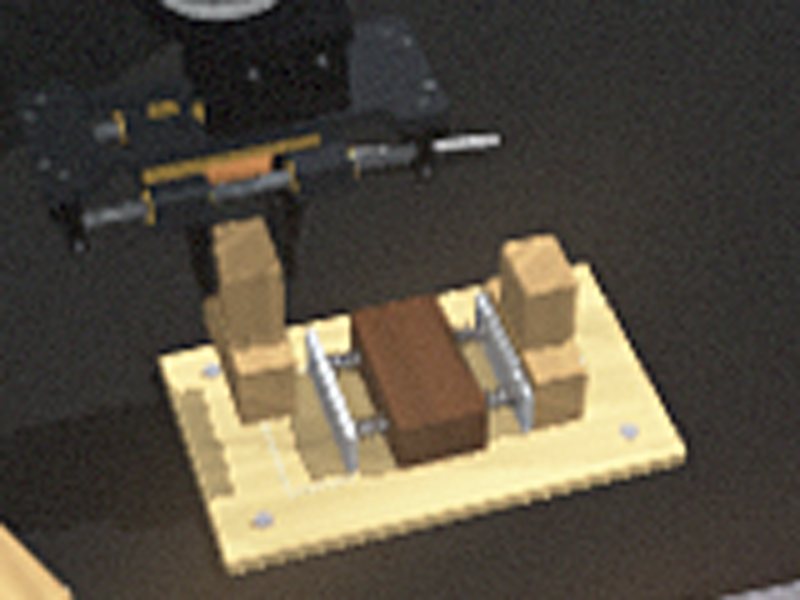

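Jaw hangs upright above the board: near foot bottom edge (240,424)-(295,412), just outside the vacant plate (310-355, 330-470). I'll centre and lower it.

Emit:
play_rows:
  rows: "0 0 0 16 5 0 1;0 0 0 16 0 0 1;0 0 0 14 0 0 1;0 0 0 0 0 0 1;0 0 0 0 0 0 1;0 0 0 0 0 0 1"

```text
time: 5.43
position: [0.5861, -0.0783, 0.0594]
tool_rot: [0.483, 0.516, -0.483, 0.517]
ft_force: [0.7, 0.4, -0.4]
grip_width: 0.0296
```

Emit:
play_rows:
  rows: "0 0 0 2 0 0 1;0 0 0 2 0 0 1;0 0 0 0 0 0 1;0 0 0 0 0 0 1"

```text
time: 5.77
position: [0.5859, -0.0772, 0.0553]
tool_rot: [0.483, 0.517, -0.483, 0.517]
ft_force: [-0.3, 0.6, -0.1]
grip_width: 0.0303
```

```bash
python3 - <<'E'
from h import *; import cv2
j=(.579,.01005,.0666)
delta(body(j,[(0,-.066,.048)])[0],.0666-np.pi/2)
s=imaging.camera("scene")
cv2.imwrite("pics/s5.png",cv2.resize(s[170:260,270:390],None,fx=6,fy=6,interpolation=cv2.INTER_CUBIC))
E
```

```text
t 5.7667 pos [ 0.5859 -0.0772  0.0553] F [-0.3  0.6 -0.1] w 0.0303
tilt axis x [ 0. -0. -1.] turn 0.0012 shift [  7.3  -1.1 -21.6]
```

View pics/s5.png

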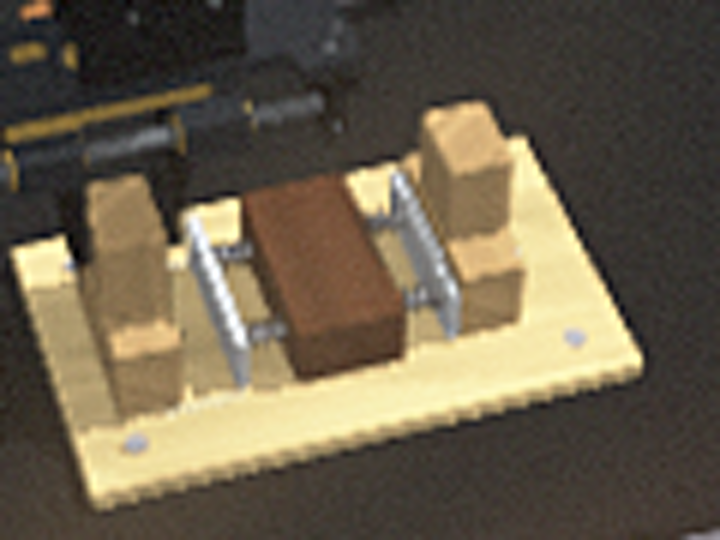

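```bash
python3 - <<'E'
from h import *
j=(.579,.01005,.0666)
for u in (.0203,.012):
  for dx in (0,.008):
    s=body(j,[(dx,-.0876,0)])[0]; s[2]=.0666
    print(u,dx,[((proj(body(s,np.array([p])+[0,0,u]),"scene")-(270,170))*6+2.5).round(0).tolist()[0] for p in ((.04,-.015,0),(.04,.015,0),(.04,-.015,.04),(.04,.015,.04),(.02,-.015,.085),(.02,.015,.085))])
s=body(j,[(0,.066,0)])[0]; s[2]=.0666
print("fitted",[((proj(body(s,np.array([p])+[0,0,.012]),"scene")-(270,170))*6+2.5).round(0).tolist()[0] for p in ((.04,-.015,0),(.04,.015,0),(.04,-.015,.04),(.04,.015,.04),(.02,-.015,.085),(.02,.015,.085))])
E
```

```text
0.0203 0 [[123.0, 409.0], [190.0, 393.0], [118.0, 346.0], [187.0, 330.0], [100.0, 238.0], [170.0, 223.0]]
0.0203 0.008 [[127.0, 423.0], [195.0, 406.0], [122.0, 360.0], [192.0, 344.0], [104.0, 252.0], [175.0, 236.0]]
0.012 0 [[124.0, 421.0], [191.0, 405.0], [119.0, 360.0], [188.0, 343.0], [101.0, 252.0], [171.0, 237.0]]
0.012 0.008 [[128.0, 435.0], [196.0, 419.0], [123.0, 373.0], [193.0, 357.0], [105.0, 266.0], [176.0, 250.0]]
fitted [[460.0, 340.0], [524.0, 325.0], [464.0, 278.0], [529.0, 263.0], [452.0, 173.0], [518.0, 158.0]]
```

Emit:
play_rows:
  rows: "0 0 0 1 -1 0 1;0 0 0 1 0 0 1;0 0 0 0 0 0 1;0 0 0 0 0 0 1"

```text
time: 6.15
position: [0.5847, -0.0772, 0.0528]
tool_rot: [0.483, 0.517, -0.483, 0.517]
ft_force: [-0.4, -0.2, -1.4]
grip_width: 0.0294
```

Emit:
play_rows:
  rows: "0 0 0 1 0 0 1;0 0 0 1 0 0 1;0 0 0 0 0 0 1;0 0 0 0 0 0 1"

```text
time: 6.48
position: [0.5852, -0.0773, 0.0516]
tool_rot: [0.483, 0.516, -0.483, 0.517]
ft_force: [0.3, -0.1, 4.8]
grip_width: 0.0295
```

Emit:
play_rows:
  rows: "0 0 0 1 0 0 1;0 0 0 1 0 0 1;0 0 0 0 0 0 1;0 0 0 0 0 0 1"

```text
time: 6.82
position: [0.5853, -0.0774, 0.0516]
tool_rot: [0.483, 0.516, -0.483, 0.517]
ft_force: [-3.4, 0.5, 15.8]
grip_width: 0.0295
```

Emit:
play_rows:
  rows: "0 0 0 -3 -2 0 1;0 0 0 0 0 -6 1;0 0 0 0 0 -6 1;0 0 0 0 0 -5 1;0 0 0 0 0 0 1;0 0 0 0 0 0 1;0 0 0 0 0 0 1"

```text
time: 7.4
position: [0.5814, -0.0597, 0.0516]
tool_rot: [0.483, 0.517, -0.483, 0.516]
ft_force: [-1.7, 0.2, 1.5]
grip_width: 0.0296
```

Emit:
play_rows:
  rows: "0 0 0 0 0 -1.5 1;0 0 0 0 0 -1.5 1;0 0 0 0 0 0 1;0 0 0 0 0 0 1"

```text
time: 7.73
position: [0.5814, -0.0575, 0.0518]
tool_rot: [0.483, 0.517, -0.483, 0.517]
ft_force: [0.5, 0.3, -0.9]
grip_width: 0.0294
```

Emit:
play_rows:
  rows: "0 0 0 0 0 -1.5 1;0 0 0 0 0 -1.5 1;0 0 0 0 0 0 1;0 0 0 0 0 0 1"

```text
time: 8.07
position: [0.5811, -0.0543, 0.0518]
tool_rot: [0.483, 0.517, -0.483, 0.517]
ft_force: [0.2, -0.1, -0.8]
grip_width: 0.0298
```

Emit:
play_rows:
  rows: "0 0 0 1 0 -1.5 1;0 0 0 0 0 -1.5 1;0 0 0 0 0 0 1;0 0 0 0 0 0 1"

```text
time: 8.4
position: [0.5815, -0.0526, 0.0517]
tool_rot: [0.482, 0.516, -0.483, 0.518]
ft_force: [-1.8, -5.1, 5.2]
grip_width: 0.0296
```

Emit:
play_rows:
  rows: "0 0 0 0 0 -1.5 1;0 0 0 0 0 -1.5 1;0 0 0 0 0 0 1;0 0 0 0 0 0 1"

```text
time: 8.73
position: [0.5815, -0.0503, 0.0517]
tool_rot: [0.482, 0.516, -0.483, 0.518]
ft_force: [-0.9, -6.6, 5.4]
grip_width: 0.03
```

```bash
python3 - <<'E'
from h import *; import cv2
j=(.579,.01005,.0666)
delta(body(j,[(0,-.056,.048)])[0],.0666-np.pi/2)
s=imaging.camera("scene")
cv2.imwrite("pics/s6.png",cv2.resize(s[170:260,270:390],None,fx=6,fy=6,interpolation=cv2.INTER_CUBIC))
E
```

```text
t 8.7333 pos [ 0.5815 -0.0503  0.0517] F [-0.9 -6.6  5.4] w 0.03
tilt axis x [ 0.002 -0.003 -1.   ] turn 0.0028 shift [ 3.7  1.5 -4.4]
```

View pics/s6.png

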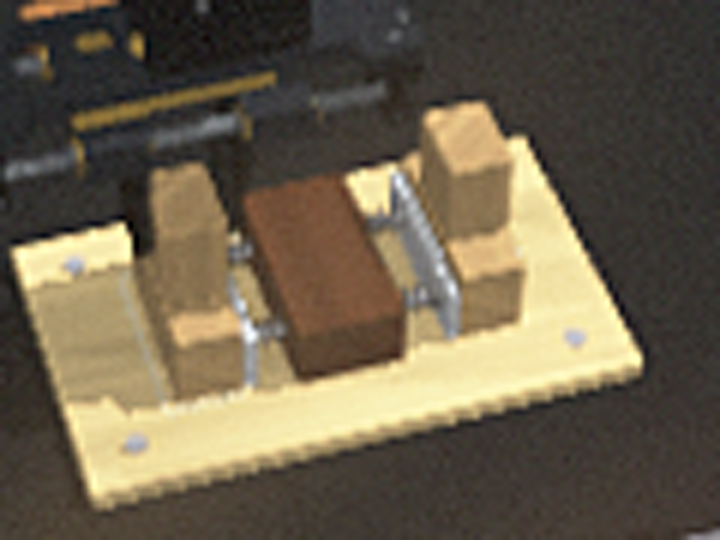

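The foot is flush against the plate and near x-centre (jaw bottom right (245,392), plate end (252,385)), pushed in about 5 mm. I'll go the rest of the way with a little less downward load.

Emit:
play_rows:
  rows: "0 0 0 -0.5 0 -1 1;0 0 0 0 0 -1 1;0 0 0 0 0 -1 1;0 0 0 0 0 0 1;0 0 0 0 0 0 1;0 0 0 0 0 0 1"

```text
time: 9.28
position: [0.5813, -0.0476, 0.0517]
tool_rot: [0.482, 0.516, -0.483, 0.518]
ft_force: [-1.0, -6.8, 2.0]
grip_width: 0.0293
```

Emit:
play_rows:
  rows: "0 0 0 0 0 -1 1;0 0 0 0 0 -1 1;0 0 0 0 0 0 1;0 0 0 0 0 0 1;0 0 0 0 0 0 1"

```text
time: 9.7
position: [0.5812, -0.0461, 0.0517]
tool_rot: [0.481, 0.516, -0.483, 0.519]
ft_force: [-2.3, -8.9, 2.4]
grip_width: 0.0296
```

Emit:
play_rows:
  rows: "0 0 0 0 0 0 1"

```text
time: 9.78
position: [0.5812, -0.0461, 0.0518]
tool_rot: [0.481, 0.516, -0.483, 0.519]
ft_force: [-1.1, -9.4, 3.0]
grip_width: 0.0293
```

Emit:
play_rows:
  rows: "0 0 0 0 0 0 1"

```text
time: 9.87
position: [0.5812, -0.0461, 0.0517]
tool_rot: [0.481, 0.516, -0.483, 0.519]
ft_force: [-1.3, -9.1, 2.3]
grip_width: 0.0297
```

Emit:
play_rows:
  rows: "0 0 0 0 0 -1 1;0 0 0 0 0 0 1;0 0 0 0 0 0 1;0 0 0 0 0 0 1;0 0 0 0 0 0 1;0 0 0 0 0 0 1"

```text
time: 10.37
position: [0.5812, -0.0453, 0.0518]
tool_rot: [0.481, 0.516, -0.483, 0.519]
ft_force: [-1.2, -9.6, 1.9]
grip_width: 0.0294
```

```bash
python3 - <<'E'
from h import *; import cv2
j=(.579,.01005,.0666)
for _ in range(3):
    s=imaging.camera("scene"); delta(body(j,[(0,-.056,.052)])[0],.0666-np.pi/2)
cv2.imwrite("pics/s7.png",cv2.resize(s[170:260,270:390],None,fx=6,fy=6,interpolation=cv2.INTER_CUBIC))
E
```

```text
t 10.4167 pos [ 0.5812 -0.0453  0.0518] F [-1.4 -9.4  2.4] w 0.0296
tilt axis x [ 0.002 -0.005 -1.   ] turn 0.0036 shift [-0.2  1.5  0.6]
t 10.4667 pos [ 0.5812 -0.0453  0.0518] F [ -1.6 -10.1   2.2] w 0.0298
tilt axis x [ 0.002 -0.005 -1.   ] turn 0.0036 shift [-0.2  1.5  0.6]
t 10.5167 pos [ 0.5812 -0.0453  0.0517] F [-1.5 -9.5  1. ] w 0.0292
tilt axis x [ 0.001 -0.005 -1.   ] turn 0.0035 shift [-0.3  1.5  0.6]
```

View pics/s7.png

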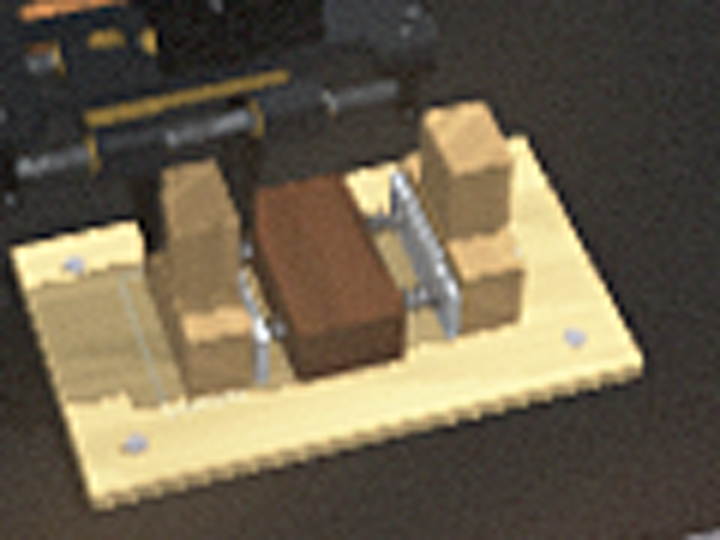

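The jaw stands upright on the board, its near edge level with the plate end at (262,380), and the plate is about half-way in. The force is steady at about 9.7 N and the geometry gives about 10.6 mm, so I'm handing in.

```bash
python3 -c "from rig import robot; print(robot.hand_in())"
```

```text
the job is handed in; nothing more can be done
None
```

The loose jaw is standing at the vacant (-y) seat, pressed against the plate and still held at a 50 N grip. I handed it in at about 10.5 s; no verdict is reported.

**Last checks:**
- **Force:** the steady horizontal force was about 9.4–10.1 N. Up to about 1 N of that may be friction with the board.
- **Plate travel:** geometry puts the plate about 10.6 mm in, which agrees with the force.
- **Foot:** it is on the board with about 2 N of downward load.
- **Upright and square:** the tool is upright within 0.006 rad and square within 0.004 rad. The last picture shows the foot flush and centred on the plate to within a few mm.
- **Bystanders:** none was touched as far as I can tell, though I took no full picture at the end.

**One disagreement:** the fingers finished closing as the lift began, so the jaw sat about 4 mm lower in the grip than planned. I found this when it touched the board and allowed for it.

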